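# Sprayer into the railed drip tray, gate latched

## Robot

A 7-joint arm with a two-finger parallel gripper is mounted at the origin on the work surface; the furniture and walls round the work are solid. World frame = base frame: x ahead of the robot, y to its left, z up, the work surface at z = 0. Lengths are in m, angles in rad, forces in N, time in s.
With the tool pointing down it reaches from about 0.425 to 0.925 m from the base axis. Payload 6.8 kg.
Tool frame: the origin (TCP) lies midway between the tips of the shut fingers; the grasp point (between the pads) lies r.grip_point_offset behind it (r.grip_point_offset is the distance from the TCP to the grasp point, in m); z points along the fingers, y is the direction in which the jaws open and shut (so a half turn about z gives the same grasp; the last joint's range is limited). The gripper opens to 85 mm and grips with 20 to 120 N. Pads are 22 mm wide; open, the fingers measure 114 mm over their backs; the gripper's body (76 mm by 85 mm) begins 54 mm behind the grasp point. The pads swing forward as they close: fully open they stand 13 mm farther back than shut.
Start: joints at [1.217, 0.477, 0.022, 1.555, -0.011, 1.109, -0.083], TCP at [0.164, -0.655, 0.231] pointing down, gripper open.
Joint ranges: [-2.96, 2.96], [-0.34, 2.1], [-1.41, 1.46], [0.24, 2.44], [-1.37, 4.51], [0.17, 1.92], [-2.96, 2.96]. Speed limits (rad/s): [2.39, 2.39, 3.14, 3.14, 3.14, 3.14, 3.14].

## Interface

Orientations are given as a rotation vector (axis times angle).
In Python, from bench import r gives the robot as it stands. The module is installed in compiled form; this text tells all that it offers.
- The arm moves only by the tool play_rows, never from a script. Its argument "deltas" is a list of rows, each a list of 3 entries, a list of its own where there are three numbers: the finger opening in mm, from 0 to 85.4, then the shift along the tool's x, y, z in mm, then the turn, a rotation vector about the tool's x, y, z in rad. A call has 1 to 8 rows; each row is the pose to reach, as a shift and turn from the pose measured when the call began, along the tool's axes at that moment; what a row does not reach only later rows make up. A row lasts 1/8 s, in which the tool goes at most 62.5 mm and 10.7 degrees, less where a joint would pass 70% of its speed; a pose out of reach is approached as far as the arm can. A call with a gripper value outside its range is refused whole. The fingers move at their own pace and stop on an object; "squeeze" is the grip in N (left out, the last holds). Time passes only in rows, so rows that repeat a pose let the fingers close. It gives the time, the measured TCP pose, the force and the opening at its end, in the units of the state.
- r.get_obs(): the state, without advancing time (a new reading comes with each control period).
- r.grab_frame(name): name is "scene" or "top" or "wrist"; returns (picture, depth): 480x640x3 uint8, red, green, blue; 480x640 float32, m along the optical axis (not along the pixel's ray), 0 where there is no reading.
- r.camera_model(name): a dict with "mtx" (3x3 intrinsics, pixels), "rvec" (rotation vector, rad) and "tvec" (3), from world to camera coordinates, as OpenCV has them; the wrist camera has in their place "T_tool_cam" (4x4, takes a point from camera to tool coordinates, whose origin is the TCP and whose axes are the flange's). Camera axes: x right, y down, z forward; pixel columns grow to the right and rows downward; lengths in m; the calibration is good to about 2 mm. A picture is of the moment at which its call begins: read the wrist's pose just before it. camera_model takes no time and is no camera call.
- r.hand_in(): hands the job in, once; it reports no verdict.
The state is a dict: "clock": time; "joints": joint angles; "qvel": joint speeds; "tau": joint torques, N m; "tcp_pos": TCP position; "orientation": TCP orientation; "contact_force": force on the tool from outside, world axes, zero at the start; "moment": the same for the moment, N m; "grip_width": finger opening in m.
Only numpy, scipy, OpenCV 4.12 (cv2) and the standard library are available. Lean on these libraries where they do the work, as an engineer would, in place of code of your own. Each camera call takes 0.05 s, during which the arm holds its last target. There are 200 camera calls.

## Task

Take the trigger sprayer that stands on the right-hand part of the table and stand it upright on the mat inside the railed drip tray, with the brown jug (not the sprayer at the far edge). Then swing the tray's gate fully shut, lifting its latch bar over the upright horn of the catch and letting it drop down behind the horn. Do not knock over the sprayer, the jug or the washer jar.

Things in the scene. Friction and masses are not known exactly. Their poses are not given: they have to be found in the camera images.
- sprayer_mid (a point): Centre (80 mm above the foot) of a loose trigger spray bottle, 160 mm tall, 0.2 to 0.42 kg, standing on the table: pale blue body 50 x 50 mm up to 104 mm; neck 30 mm square at 103 to 137 mm; blue head up to 159 mm, 18 mm wide in x. Own axes: z up; nozzle and trigger (which hangs in front of the neck) point to -y, so the neck can be pinched from above across x.
- bottle_pen: Fixed steel drip tray with guard rail, 252 (x) x 262 (y) mm over its rim; origin under its centre at table level, z up, gate side -x. Rim 33 mm high; rubber mat 200 x 206 mm, top at 10 mm; posts 16 mm square, 135 mm high at x = +-112, y = +-117 mm; rails at 72 and 120 mm on the other three sides; open top. Brown jug back left (+x, +y), tin back right; front right part free.
- gate (a joint): Opening angle of the gate, a grey barred frame 202 mm wide, 42 to 122 mm above the table, hung on the left (+y) front post, opening outward: 0 = shut in line with the front posts, stop at 1.6 rad. Light friction (0.05 N m): it stays where it is left. At angle a the direction from hinge to free edge is (-sin a, -cos a) in the pen's x, y, and its outer face looks to (-cos a, sin a).
- gate_hinge (a point): Point on the gate's upright hinge axis, 105 mm above the table, at (-112, 103) mm in the pen's x, y.
- latch_bar (a joint): Angle of the latch bar on the gate: 0 = down, level, on its rest (cannot go lower); grows as its free end is lifted, to a stop at 0.9 rad; it falls back by its weight (0.19 to 0.29 kg) when let go. Flat steel bar 8 mm thick, 22 mm high, along the gate's outer face, its mid-plane 14 mm outward of the gate's hinge plane; it ends 198 mm beyond its pivot, past the gate's free edge.
- bar_pivot (a point): Centre of the latch bar's pivot bolt, 105 mm above the table: 45 mm along the gate from the hinge axis and 14 mm outward of it.
- knob (a point): Centre of the black ball knob, 34 mm across, on a stem on the latch bar: 162 mm above the table with the bar down. It lies 130 mm along the bar from the pivot and 57 mm above the bar's centre line, and turns with the bar about the pivot (at bar angle b it is 130 cos b - 57 sin b along the gate and 57 cos b + 130 sin b above the pivot). Nothing but the stem is within 35 mm below it.
- catch_top (a point): Centre of the top of the catch's horn, an upright steel plate 6 mm thick, 26 mm wide, in front of the right (-y) front post, top 115 mm above the table. Slot between horn and post 15 mm, open at the top. No ramp: the bar (lower edge at 94 mm when down) must be lifted over the horn, by 0.15 rad or more, as the gate swings in; then it drops behind the horn.
- compound_jug: Loose brown round one-litre jug, 108 mm across and 200 mm tall, on the back left of the pen's mat; origin at the centre of its underside, z up.
- washer_jar: Loose round jar of washers with black lid, 62 mm across and 84 mm tall, on the table; origin at the centre of its underside, z up.

How it is judged:
On the way, in this order (a step that is already met when the one before it is completed fails the run):
1. the sprayer stands upright on the mat inside the pen, let go (x of sprayer_mid in the frame of bottle_pen between -0.1 and 0.1 m and y of sprayer_mid in the frame of bottle_pen between -0.1 and 0.1 m and height (world z) of sprayer_mid below 0.1 m and angle between sprayer_mid's own z axis and vertical below 0.12 rad and contact force between the fingers and sprayer below 0.1 N), for 0.2 s.
2. the gate is shut and its bar has dropped behind the horn (value of joint gate below 0.05 rad and value of joint latch_bar below 0.04 rad), for 0.2 s.
At the end, for the whole second after the job is handed in: The sprayer stands upright (within 0.12 rad) and at rest on the mat inside the pen, its centre within 100 mm of the pen's centre in the pen's x and y and below 100 mm height; the gate is shut (below 0.05 rad) and the latch bar is down (below 0.04 rad) behind the horn of the catch (all of step 2 and x of sprayer_mid in the frame of bottle_pen between -0.1 and 0.1 m and y of sprayer_mid in the frame of bottle_pen between -0.1 and 0.1 m and height (world z) of sprayer_mid below 0.1 m and angle between sprayer_mid's own z axis and vertical below 0.12 rad and linear speed of sprayer below 0.02 m/s); the robot touches nothing.
It fails at once if the sprayer is knocked or tipped over (angle between sprayer_mid's own z axis and vertical above 0.7 rad).
It fails at once if the jug is knocked over (angle between compound_jug's own z axis and vertical above 0.5 rad).
It fails at once if the washer jar is knocked over (angle between washer_jar's own z axis and vertical above 0.5 rad).
It also fails if it takes over 67 s, if anything falls off the work surface, if the arm or the gripper's body presses on something with over 40 N, if the wrist force passes 120 N, or if a joint passes its speed limit or range.

## Working session

There is one attempt and no reset: what is moved stays moved. The work goes in short steps, Python scripts to look and compute and a tool call to move; the robot and the scene stay as the last step left them, time stands still between calls to the robot, and variables do not carry over. Pictures are saved under pics/ and viewed, about 8 in all and at most 12, crops included, and the job is handed in when it is done.

Besides the shell and the picture viewer there is one more tool, called after "Emit:" as name(argument=value, ...), one argument or row to a line, values as JSON. play_rows: Moves the arm, as the interface text tells. Its arguments: {"type":"object","properties":{"deltas":{"type":"array"},"squeeze":{"type":"number"}},"required":["deltas"]}

```bash
mkdir -p pics
cat > h.py <<'E'
import numpy as np, cv2
from scipy.spatial.transform import Rotation as R
from bench import r
def cloud(name, obs=None):
    """returns rgb, depth, world points HxWx3"""
    o=r.get_obs(); im,d=r.grab_frame(name); c=r.camera_model(name)
    K=c["mtx"]; v,u=np.mgrid[:480,:640]
    P=np.stack([(u-K[0,2])/K[0,0]*d,(v-K[1,2])/K[1,1]*d,d],-1)
    if "rvec" in c:
        Rm=cv2.Rodrigues(np.array(c["rvec"],float))[0]; W=(P-np.array(c["tvec"]).ravel())@Rm
    else:
        T=np.array(c["T_tool_cam"]); Q=P@T[:3,:3].T+T[:3,3]
        W=Q@R.from_rotvec(o["orientation"]).as_matrix().T+np.array(o["tcp_pos"])
    W[d==0]=np.nan
    return im,d,W
def save(n,im): cv2.imwrite(f"pics/{n}.png",cv2.cvtColor(im,cv2.COLOR_RGB2BGR))
def rel(p, Rm=None):
    """world goal -> tool shift mm, rotvec"""
    o=r.get_obs(); R0=R.from_rotvec(o["orientation"])
    s=R0.inv().apply(np.array(p)-o["tcp_pos"])*1000
    t=(R0.inv()*Rm).as_rotvec() if Rm is not None else np.zeros(3)
    return s.round(1),t.round(3)
E
python3 - <<'E'
from h import *
print(r.get_obs(), r.grip_point_offset)
for n in("scene","top"):
    im,d,W=cloud(n); save(n,im); np.savez(f"{n}.npz",im=im,d=d,W=W)
c=r.camera_model("wrist");print(c["T_tool_cam"])
E
```

```text
{'clock': 0.0, 'joints': array([ 1.21690606,  0.47782309,  0.02228895,  1.5564493 , -0.01150625,
        1.10929573, -0.08312182]), 'qvel': array([ 0.0002962 , -0.00069701, -0.00047768,  0.00054483, -0.00051414,
        0.00098101, -0.00039053]), 'tau': array([ 7.30100764e-04, -5.96436274e+01,  1.60831690e+00, -2.81185913e+01,
        1.24618207e-02,  9.42971790e-03, -5.51646302e-07]), 'tcp_pos': array([ 0.16411651, -0.65413308,  0.23031022]), 'orientation': array([-3.11608624e+00, -3.84958130e-01,  5.25606773e-04]), 'contact_force': array([-0.44824958,  0.09094791,  0.31535329]), 'moment': array([0.03096286, 0.03078739, 0.07032562]), 'grip_width': 0.08538501042428569} 0.0187
[[-6.00690616e-05 -9.63166546e-01 -2.68905560e-01  6.78222798e-02]
 [ 9.99999827e-01 -2.15317361e-04  5.47840764e-04 -6.56582652e-04]
 [-5.85561932e-04 -2.68905481e-01  9.63166392e-01 -1.42830090e-01]
 [ 0.00000000e+00  0.00000000e+00  0.00000000e+00  1.00000000e+00]]
```

View pics/scene.png

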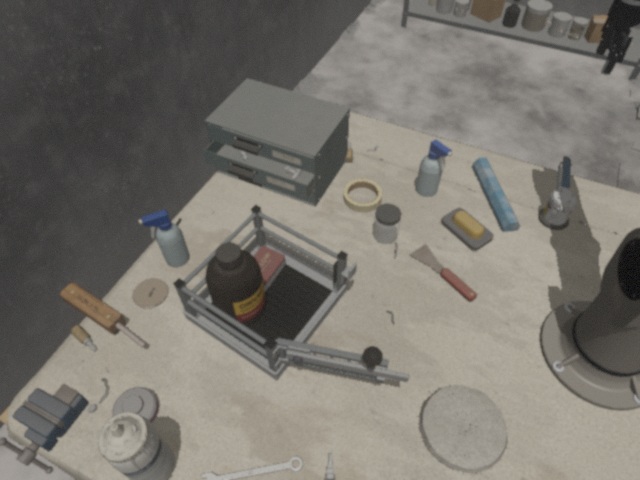

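View pics/top.png

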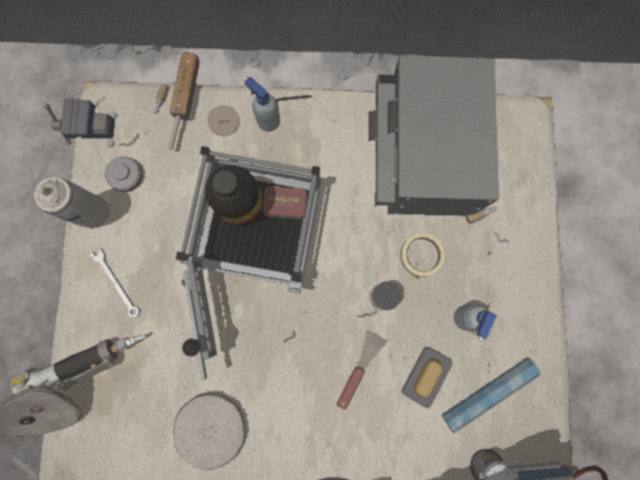

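The scene view shows the tray, jug, open gate and target sprayer (429,170). In the top view the tray posts are at about (206,152), (315,171), (185,257) and (297,285), the knob is at (191,347), the jar at (387,295) and the target sprayer at (470,317) with its blue head at (487,325).

Run:
```python
from h import *
z=np.load("top.npz"); im,d,W=z["im"],z["d"],z["W"]
for n,(u,v) in dict(p1=(206,152),p2=(315,171),p3=(184,257),p4=(297,285),knob=(191,347),jar=(387,295),spr=(470,317),head=(487,325),bartip=(204,372),table=(290,350),mat=(260,250),jug=(232,180),horn=(294,287)).items(): print(n,W[v,u].round(3), im[v,u])
s=np.load("scene.npz");
hsv=lambda i:cv2.cvtColor(i,cv2.COLOR_RGB2HSV)
for nm,q in(("top",z),("scene",s)):
    w=q["W"];h=hsv(q["im"]); X,Y,Z=w[...,0],w[...,1],w[...,2]
    c=W[317,470]
    near=np.hypot(X-c[0],Y-c[1])<0.09
    for a,b in((.02,.09),(.105,.135),(.14,.17)):
        m=near&(Z>a)&(Z<b); p=w[m]
        if len(p)>3: print(nm,a,b,len(p),p.min(0).round(3),p.max(0).round(3),p.mean(0).round(3)); rr=cv2.minAreaRect((p[:,:2]*1000).astype(np.float32)); print(rr)
    if 1:
        m=near&(h[...,0]>108)&(h[...,0]<128)&(h[...,1]>120)&(Z>.1); p=w[m]; print("head",len(p),p.mean(0)); rr=cv2.minAreaRect((p[:,:2]*1000).astype(np.float32)); print(rr)
crop=np.hstack([cv2.resize(im[130:390,160:340],None,fx=2.2,fy=2.2,interpolation=3),cv2.resize(im[230:360,360:520],(400,325),interpolation=3)[:, :].copy() if 0 else cv2.copyMakeBorder(cv2.resize(im[270:350,430:510],None,fx=4.6,fy=4.6,interpolation=3),0,572-368,0,0,0)])
print(crop.shape); save("crop1",crop)
```

```text
p1 [0.788 0.282 0.135] [55 54 53]
p2 [0.753 0.056 0.137] [65 61 60]
p3 [0.569 0.314 0.132] [62 62 59]
p4 [0.521 0.087 0.091] [181 178 176]
knob [0.397 0.276 0.179] [58 57 54]
jar [ 0.505 -0.101  0.084] [90 90 83]
spr [ 0.463 -0.269  0.106] [141 149 147]
head [ 0.449 -0.285  0.158] [ 87  98 145]
bartip [0.344 0.265 0.11 ] [102 100  97]
table [0.381 0.102 0.001] [181 171 159]
mat [0.602 0.177 0.012] [53 50 48]
jug [0.71  0.212 0.205] [76 75 72]
horn [0.516 0.094 0.089] [153 153 154]
top 0.02 0.09 261 [ 0.433 -0.299  0.021] [ 0.489 -0.26   0.09 ] [ 0.462 -0.267  0.058]
((464.1986083984375, -276.6477966308594), (31.588851928710938, 57.20615768432617), 76.1834487915039)
top 0.105 0.135 224 [ 0.429 -0.305  0.105] [ 0.484 -0.266  0.135] [ 0.462 -0.279  0.115]
((460.7177734375, -278.4739685058594), (29.13493537902832, 56.55101776123047), 61.00540542602539)
top 0.14 0.17 352 [ 0.419 -0.303  0.141] [ 0.476 -0.266  0.166] [ 0.448 -0.282  0.158]
((446.1808166503906, -282.5169982910156), (19.794668197631836, 58.43852233886719), 64.3536605834961)
head 0 [nan nan nan]
((0.0, 0.0), (0.0, 0.0), 0.0)
scene 0.02 0.09 473 [ 0.43  -0.296  0.02 ] [ 0.487 -0.259  0.09 ] [ 0.456 -0.269  0.056]
((456.1148681640625, -274.73748779296875), (57.911712646484375, 33.058746337890625), 10.95318603515625)
scene 0.105 0.135 239 [ 0.427 -0.301  0.105] [ 0.482 -0.264  0.135] [ 0.454 -0.278  0.117]
((455.08587646484375, -280.4208679199219), (32.133750915527344, 56.96684265136719), 80.89347076416016)
scene 0.14 0.17 257 [ 0.418 -0.304  0.14 ] [ 0.474 -0.263  0.167] [ 0.447 -0.28   0.157]
((444.6398620605469, -282.7985534667969), (22.220943450927734, 60.1852912902832), 64.11988067626953)
head 0 [nan nan nan]
((0.0, 0.0), (0.0, 0.0), 0.0)
(572, 764, 3)<stdin>:14: RuntimeWarning: Mean of empty slice.
  ret = um.true_divide(
```

View pics/crop1.png

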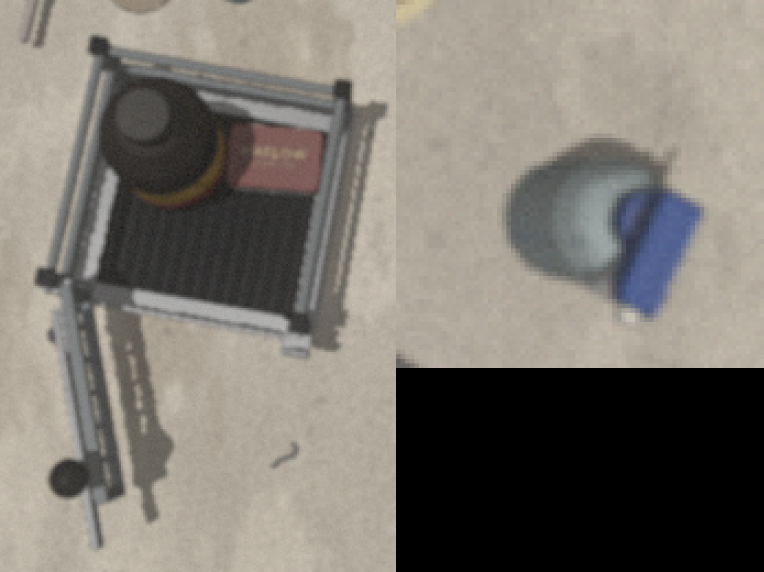

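The crop shows the sprayer's nozzle pointing to the lower left of the image, that is, world (-0.9, 0.43). The gate stands at about 1.5 rad and the front-right part of the mat is free. Next I'll fit the pen pose and work out the first move.

```bash
cat >> h.py <<'E'
def down(yaw):  # tool z down, tool y at world yaw (rad)
    y=np.array([np.cos(yaw),np.sin(yaw),0]); z=np.array([0,0,-1.]); return R.from_matrix(np.stack([np.cross(y,z),y,z],1))
def onplane(name,uv,z):
    c=r.camera_model(name); Rm=cv2.Rodrigues(np.array(c["rvec"],float))[0]; t=np.array(c["tvec"]).ravel()
    q=np.linalg.inv(c["mtx"])@np.array([uv[0],uv[1],1.]); dr=Rm.T@q; o=-Rm.T@t; return o+dr*(z-o[2])/dr[2]
E
python3 - <<'E'
from h import *
px=np.array([(99,46),(343,90),(47,277),(298,323)])/2.2+[160,130]
w=np.array([onplane("top",p,.135)[:2] for p in px]); m=np.array([(112,117),(112,-117),(-112,117),(-112,-117)])/1000
H=(m-m.mean(0)).T@(w-w.mean(0)); yaw=np.arctan2(H[0,1]-H[1,0],H[0,0]+H[1,1]); c=w.mean(0)
A=np.array([[np.cos(yaw),-np.sin(yaw)],[np.sin(yaw),np.cos(yaw)]])
print("pen",c,yaw,"res",((m@A.T+c)-w).round(4).tolist())
toP=lambda p:((np.array(p)[:2]-c)@A).round(4)
k=onplane("top",np.array([69,478])/2.2+[160,130],.162); print("knob",k,toP(k),"sprayer top head",toP((.458,-.286)))
hinge=np.array([-.112,.103])
kv=toP(k)-hinge; print("knob rel hinge",kv,"a=",np.arctan2(-kv[0],-kv[1]) - 0, "corr",np.arctan2(14,175))
z=np.load("top.npz");W=z["W"]
print("jug",toP(W[180,232]))
Z=W[...,2]; P=(W[...,:2]-c)@A
t=(abs(P[...,0])<.1)&(abs(P[...,1])<.1)&(Z>.03)&(P[...,1]<-.03)
print("tin",W[t].shape,P[t].min(0),P[t].max(0),np.median(Z[t]), Z[t].max())
print(rel((.458,-.286,.25),down(np.radians(-115.6))))
E
```

```text
pen [0.66226257 0.1864778 ] -0.1553286679070128 res [[0.0011, 0.0003], [0.0008, -0.0007], [-0.001, 0.0014], [-0.001, -0.001]]
knob [0.3951251  0.27966416 0.162     ] [-0.2783  0.0507] sprayer top head [-0.1287 -0.4984]
knob rel hinge [-0.1663 -0.0523] a= 1.2660978204673081 corr 0.07982998571223732
jug [0.0436 0.0331]
tin (889, 3) [ 0.02239461 -0.09998828] [ 0.09359067 -0.03015862] 0.03800647199126177 0.044588715454874146
(array([ 374.7, -285.6,  -19.2]), array([-0.002,  0.001,  0.693]))
```

Emit:
play_rows(
  deltas=[
    [85,[47,-36,-19],[0,0,0.09]],
    [85,[94,-71,-19],[0,0,0.18]],
    [85,[141,-107,-19],[0,0,0.27]],
    [85,[188,-143,-19],[0,0,0.36]],
    [85,[235,-179,-19],[0,0,0.45]],
    [85,[282,-214,-19],[0,0,0.54]],
    [85,[329,-250,-19],[0,0,0.62]],
    [85,[375,-286,-19],[0,0,0.693]],
  ],
)

```text
clock: 1.1
tcp_pos: [0.459, -0.2838, 0.2497]
orientation: [-3.061, 0.7, 0.002]
contact_force: [1.4, -1.3, -1.0]
grip_width: 0.0853
```

Emit:
play_rows(
  deltas=[
    [85,[0,0,0],[0,0,0]],
  ],
)

```text
clock: 1.23
tcp_pos: [0.4621, -0.2787, 0.2495]
orientation: [-3.062, 0.687, 0.001]
contact_force: [0.0, -0.7, 0.6]
grip_width: 0.085
```

Run:
```python
from h import *
o=r.get_obs(); print(o["tcp_pos"],o["orientation"],o["joints"].round(2))
im,d,W=cloud("wrist"); save("w1",im); np.savez("w1.npz",im=im,W=W)
Z=W[...,2]; near=np.hypot(W[...,0]-.458,W[...,1]+.286)<.1
h=cv2.cvtColor(im,cv2.COLOR_RGB2HSV)
for a,b in((.02,.09),(.095,.112),(.14,.17)):
    p=W[near&(Z>a)&(Z<b)]; print(a,len(p),p.min(0).round(3),p.max(0).round(3),cv2.minAreaRect((p[:,:2]*1000).astype(np.float32)))
p=W[near&(Z>.145)&(Z<.17)][:,:2]; q=p-np.median(p,0); e=np.linalg.svd(q-q.mean(0),full_matrices=False)[2]; print(p.mean(0),e)
```

```text
[ 0.46214022 -0.2786627   0.24945051] [-3.06199613e+00  6.86562687e-01  1.23516295e-03] [ 0.5   0.24 -0.08  1.85  0.02  1.05 -1.6 ]
0.02 437 [ 0.439 -0.318  0.02 ] [ 0.49  -0.261  0.09 ] ((467.1624755859375, -291.2881164550781), (57.19483184814453, 45.19243621826172), 72.50729370117188)
0.095 1405 [ 0.437 -0.316  0.095] [ 0.487 -0.263  0.112] ((463.69970703125, -290.43780517578125), (52.471168518066406, 47.2410774230957), 71.2491455078125)
0.14 1863 [ 0.419 -0.303  0.14 ] [ 0.475 -0.265  0.163] ((446.2236022949219, -282.3747863769531), (18.025634765625, 59.564857482910156), 64.07577514648438)
[ 0.44973037 -0.28403767] [[-0.89603151  0.44399046]
 [-0.44399046 -0.89603151]]
```

View pics/w1.png

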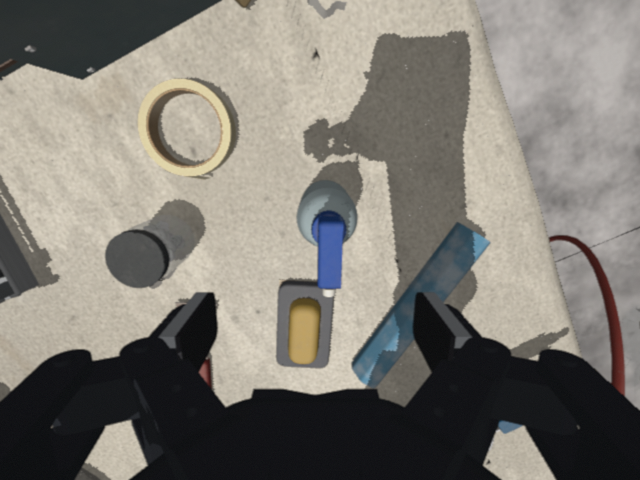

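The wrist view shows the sprayer head, centred near (330,250), lined up with the jaw gap and clear of the soap and the jar (140,258).

Run:
```python
from h import *
print(rel((.4627,-.29,.108),down(np.radians(-115.9))))
```

```text
(array([  6.2,   7.1, 141.3]), array([-0.002,  0.002,  0.008]))
```

Emit:
play_rows(
  deltas=[
    [85,[6,7,20],[0,0,0.008]],
    [85,[6,7,60],[0,0,0.008]],
    [85,[6,7,100],[0,0,0.008]],
    [85,[6,7,130],[0,0,0.008]],
    [85,[6,7,141],[0,0,0.008]],
    [85,[6,7,141],[0,0,0.008]],
    [85,[6,7,141],[0,0,0.008]],
  ],
)

```text
clock: 2.15
tcp_pos: [0.4632, -0.2907, 0.1096]
orientation: [-3.06, 0.705, -0.001]
contact_force: [0.2, 0.0, -0.6]
grip_width: 0.0849
```

Emit:
play_rows(
  deltas=[
    [10,[0,0,0],[0,0,0]],
    [10,[0,0,0],[0,0,0]],
    [10,[0,0,0],[0,0,0]],
    [10,[0,0,0],[0,0,0]],
    [10,[0,0,0],[0,0,0]],
    [10,[0,0,0],[0,0,0]],
    [10,[0,0,0],[0,0,0]],
    [10,[0,0,0],[0,0,0]],
  ],
  squeeze=40,
)

```text
clock: 3.15
tcp_pos: [0.4635, -0.291, 0.11]
orientation: [-3.06, 0.705, -0.002]
contact_force: [-0.1, -1.3, 5.9]
grip_width: 0.0293
```

Emit:
play_rows(
  deltas=[
    [10,[0,0,-5],[0,0,0]],
    [10,[0,0,-20],[0,0,0]],
    [10,[0,0,-45],[0,0,0]],
    [10,[0,0,-75],[0,0,0]],
    [10,[0,0,-105],[0,0,0]],
    [10,[0,0,-135],[0,0,0]],
    [10,[0,0,-160],[0,0,0]],
    [10,[0,0,-160],[0,0,0]],
  ],
)

```text
clock: 4.15
tcp_pos: [0.4642, -0.2915, 0.2723]
orientation: [-3.061, 0.705, -0.008]
contact_force: [-0.2, -0.4, -3.7]
grip_width: 0.0291
```

```bash
cat >> h.py <<'E'
PC=np.array([0.6623,0.1865]); PY=-0.155
PA=np.array([[np.cos(PY),-np.sin(PY)],[np.sin(PY),np.cos(PY)]])
toW=lambda p:PA@np.array(p)+PC
toP=lambda p:(np.array(p)[...,:2]-PC)@PA
E
python3 - <<'E'
from h import *
o=r.get_obs(); print(o["tcp_pos"],o["contact_force"],o["grip_width"])
p=toW((-.045,-.05)); print(p, rel((*p,.27),down(PY)))
E
```

```text
[ 0.4641773  -0.29150993  0.27226117] [-0.15002239 -0.36687927 -3.74400136] 0.029092683905635224
[0.61012048 0.14404653] (array([ -59.4, -455.5,    2.6]), array([ 0.004, -0.005, -1.869]))
```

Emit:
play_rows(
  deltas=[
    [10,[-2,-16,0],[0,0,-0.07]],
    [10,[-6,-48,0],[0,0,-0.2]],
    [10,[-11,-85,0],[0,0,-0.35]],
    [10,[-16,-122,0],[0,0,-0.5]],
    [10,[-21,-158,0],[0,0,-0.65]],
    [10,[-26,-195,0],[0,0,-0.8]],
    [10,[-31,-232,0],[0,0,-0.95]],
    [10,[-36,-268,0],[0,0,-1.1]],
  ],
)

```text
clock: 5.15
tcp_pos: [0.5484, -0.032, 0.271]
orientation: [2.973, 1.012, 0.004]
contact_force: [0.4, 0.2, -3.8]
grip_width: 0.0291
```

Run:
```python
from h import *
o=r.get_obs(); print(o["tcp_pos"],o["contact_force"],o["grip_width"],o["joints"].round(2))
print(rel((*toW((-.045,-.05)),.27),down(PY)))
```

```text
[ 0.54836273 -0.03204681  0.27096729] [ 0.41160439  0.16468235 -3.79161761] 0.029095223545278083 [ 0.26  0.26 -0.38  1.79  0.11  1.11 -1.07]
(array([ 156.4, -101.8,    1.1]), array([ 0.003, -0.001, -0.76 ]))
```

Emit:
play_rows(
  deltas=[
    [10,[31,-20,1],[0,0,-0.15]],
    [10,[63,-41,1],[0,0,-0.3]],
    [10,[94,-61,1],[0,0,-0.45]],
    [10,[125,-81,1],[0,0,-0.6]],
    [10,[145,-94,1],[0,0,-0.72]],
    [10,[156,-102,1],[0,0,-0.76]],
    [10,[156,-102,1],[0,0,-0.76]],
    [10,[156,-102,1],[0,0,-0.76]],
  ],
)

```text
clock: 6.15
tcp_pos: [0.6094, 0.1426, 0.2697]
orientation: [2.387, 2.039, 0.001]
contact_force: [0.5, -0.5, -2.7]
grip_width: 0.0295
```

Run:
```python
from h import *
o=r.get_obs(); print(o["tcp_pos"],o["contact_force"],o["grip_width"],o["joints"].round(2))
print(rel((*toW((-.045,-.05)),.13),down(PY)))
im,d,W=cloud("scene"); a,_,_=cloud("wrist"); save("s2",np.hstack([im[160:420,140:460],a[::1,::1][100:360,160:480]]))
```

```text
[0.6094392  0.14259658 0.2696664 ] [ 0.48235472 -0.45417417 -2.71447091] 0.029504562372078748 [ 0.08  0.42 -0.56  1.61  0.24  1.18 -0.68]
(array([1.700e+00, 1.000e-01, 1.397e+02]), array([ 0.002,  0.001, -0.002]))
```

View pics/s2.png

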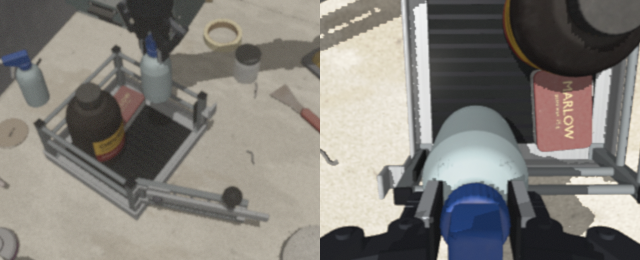

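The crops show the sprayer held upright above the free front-right part of the mat, clear of the tin and jug. I'll lower it now.

Emit:
play_rows(
  deltas=[
    [10,[2,0,25],[0,0,0]],
    [10,[2,0,60],[0,0,0]],
    [10,[2,0,95],[0,0,0]],
    [10,[2,0,120],[0,0,0]],
    [10,[2,0,135],[0,0,0]],
    [10,[2,0,143],[0,0,0]],
    [10,[2,0,147],[0,0,0]],
    [10,[2,0,147],[0,0,0]],
  ],
)

```text
clock: 7.25
tcp_pos: [0.6107, 0.1444, 0.1236]
orientation: [2.387, 2.038, 0.003]
contact_force: [0.0, 0.3, -3.4]
grip_width: 0.0293
```

Emit:
play_rows(
  deltas=[
    [10,[0,0,1],[0,0,0]],
    [10,[0,0,2],[0,0,0]],
    [10,[0,0,3],[0,0,0]],
    [10,[0,0,4],[0,0,0]],
    [10,[0,0,4],[0,0,0]],
  ],
)

```text
clock: 7.88
tcp_pos: [0.6109, 0.1444, 0.1201]
orientation: [2.386, 2.038, 0.004]
contact_force: [-0.6, -0.1, 3.6]
grip_width: 0.0297
```

Contact with the mat is confirmed (Fz went from -3.4 to +3.6 N). I'll open part-way and rise.

Emit:
play_rows(
  deltas=[
    [56,[0,0,0],[0,0,0]],
    [56,[0,0,0],[0,0,0]],
    [56,[0,0,0],[0,0,0]],
    [56,[0,0,0],[0,0,0]],
    [56,[0,0,-3],[0,0,0]],
    [56,[0,0,-20],[0,0,0]],
    [56,[0,0,-50],[0,0,0]],
    [56,[0,0,-85],[0,0,0]],
  ],
)

```text
clock: 8.88
tcp_pos: [0.6105, 0.1446, 0.2069]
orientation: [2.386, 2.038, 0.004]
contact_force: [0.2, 0.8, 0.2]
grip_width: 0.0561
```

Emit:
play_rows(
  deltas=[
    [56,[0,0,-20],[0,0,0]],
    [56,[0,0,-55],[0,0,0]],
    [56,[0,0,-80],[0,0,0]],
    [56,[0,0,-80],[0,0,0]],
    [56,[0,0,-80],[0,0,0]],
  ],
)

```text
clock: 9.5
tcp_pos: [0.6099, 0.1445, 0.2868]
orientation: [2.386, 2.038, 0.003]
contact_force: [-0.2, -0.1, -0.3]
grip_width: 0.0559
```

Run:
```python
from h import *
o=r.get_obs(); print(o["tcp_pos"],o["contact_force"],o["joints"].round(2))
im,d,W=cloud("wrist"); P=toP(W); Z=W[...,2]
for a,b in((.02,.1),(.106,.125),(.15,.175)):
    m=(abs(P[...,0])<.1)&(P[...,1]<-.0)&(P[...,1]>-.11)&(Z>a)&(Z<b)&(P[...,0]<.015)&(P[...,0]>-.09); p=P[m]; print(a,len(p),p.min(0).round(3),p.max(0).round(3),p.mean(0).round(3))
im,d,W=cloud("top"); save("t2",np.hstack([cv2.resize(im[130:400,150:350],None,fx=2,fy=2)]))
np.savez("top2.npz",im=im,W=W)
a=1.19
for a in (1.14,1.19,1.24):
    n=np.array([-np.cos(a),np.sin(a)]); t=np.array([-np.sin(a),-np.cos(a)])
    k=toW(np.array([-.112,.103])+.175*t+.014*n); print(a,k)
m=(np.hypot(W[...,0]-.395,W[...,1]-.28)<.03)&(W[...,2]>.15)&(W[...,2]<.19); print("knobpts",m.sum(),np.median(W[m],0),W[m].min(0),W[m].max(0))
```

```text
[0.6098525  0.14452199 0.28682891] [-0.2356635  -0.10190672 -0.28656057] [ 0.08  0.41 -0.56  1.58  0.23  1.21 -0.68]
0.02 579 [-0.09 -0.11] [ 0.014 -0.   ] [-0.042 -0.05 ]
0.106 1473 [-0.09 -0.11] [ 0.015 -0.001] [-0.043 -0.054]
0.15 1499 [-0.053 -0.097] [-0.035 -0.038] [-0.044 -0.063]
1.14 [0.39534496 0.27137186]
1.19 [0.39385168 0.28002094]
1.24 [0.39279254 0.28873384]
knobpts 266 [0.3963339  0.27812363 0.17334742] [0.37946968 0.26479991 0.15407113] [0.410945   0.29712329 0.18082695]
```

View pics/t2.png

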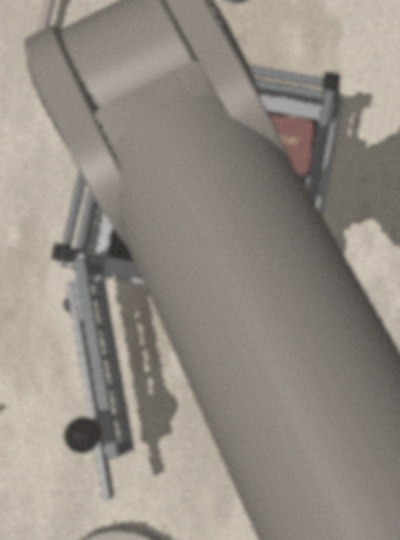

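The top view, partly hidden by the arm, shows the gate unmoved and the knob at about crop (83,434). The wrist depth puts the sprayer upright at pen (-44,-55) mm. Next is the knob.

Run:
```python
from h import *
print(rel((.395,.279,.23),down(PY-1.185)))
```

```text
(array([  99.5, -233.1,   55.3]), array([ 0.003, -0.   ,  1.183]))
```

Emit:
play_rows(
  deltas=[
    [65,[8,-20,0],[0,0,0.08]],
    [65,[22,-52,0],[0,0,0.23]],
    [65,[37,-86,0],[0,0,0.39]],
    [65,[52,-122,0],[0,0,0.55]],
    [65,[67,-157,10],[0,0,0.71]],
    [65,[82,-191,25],[0,0,0.87]],
    [65,[93,-218,42],[0,0,1.03]],
    [65,[99,-233,55],[0,0,1.16]],
  ],
)

```text
clock: 10.6
tcp_pos: [0.393, 0.2789, 0.229]
orientation: [3.114, 0.394, 0.0]
contact_force: [-0.1, 0.8, -0.2]
grip_width: 0.0646
```

Emit:
play_rows(
  deltas=[
    [65,[0,0,0],[0,0,0]],
    [65,[0,0,0],[0,0,0]],
  ],
)

```text
clock: 10.85
tcp_pos: [0.3935, 0.2785, 0.229]
orientation: [3.114, 0.397, 0.0]
contact_force: [-0.6, 0.2, 0.5]
grip_width: 0.065
```

Run:
```python
from h import *
o=r.get_obs(); print(o["tcp_pos"],o["orientation"],o["joints"].round(2))
im,d,W=cloud("wrist"); save("w3",im)
m=(np.hypot(W[...,0]-.395,W[...,1]-.28)<.035)&(W[...,2]>.15)&(W[...,2]<.19); p=W[m]
A=np.c_[2*p,np.ones(len(p))]; s=np.linalg.lstsq(A,(p**2).sum(1),rcond=None)[0]
print("knob sphere",s[:3],np.sqrt(s[3]+s[:3]@s[:3]),len(p),p.min(0),p.max(0))
print(rel((.395,.279,.142),down(PY-1.185)))
```

```text
[0.39349557 0.27854361 0.22897789] [3.11355643e+00 3.96624216e-01 5.38115898e-05] [-0.28  0.2  -0.52  1.98  0.12  0.99 -2.18]
knob sphere [0.3944469  0.28199935 0.16268204] 0.016636895237836617 2040 [0.37986728 0.26565778 0.15770776] [0.41149849 0.29874844 0.18062604]
(array([ 1.2, -0.4, 87.2]), array([ 0.003, -0.   ,  0.021]))
```

View pics/w3.png

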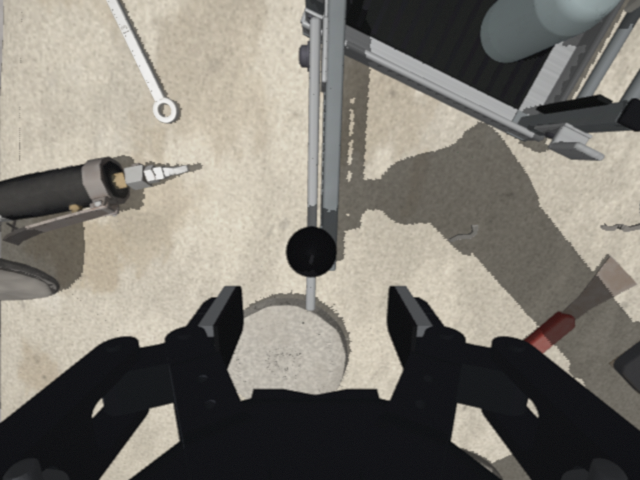

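The wrist view shows the knob at (311,251), with the bar and gate running vertically between the open jaws, so the jaw axis is square to the gate. The sphere fit gives the knob at (0.3945, 0.282).

Emit:
play_rows(
  deltas=[
    [65,[1.5,-2.5,15],[0,0,0.03]],
    [65,[1.5,-2.5,45],[0,0,0.03]],
    [65,[1.5,-2.5,72],[0,0,0.03]],
    [65,[1.5,-2.5,87],[0,0,0.03]],
    [65,[1.5,-2.5,87],[0,0,0.03]],
    [65,[1.5,-2.5,87],[0,0,0.03]],
  ],
)

```text
clock: 11.65
tcp_pos: [0.3955, 0.2816, 0.1432]
orientation: [3.121, 0.348, 0.003]
contact_force: [-0.5, -0.1, -0.0]
grip_width: 0.0652
```

Emit:
play_rows(
  deltas=[
    [20,[0,0,0],[0,0,0]],
    [20,[0,0,0],[0,0,0]],
    [20,[0,0,0],[0,0,0]],
    [20,[0,0,0],[0,0,0]],
    [20,[0,0,0],[0,0,0]],
    [20,[0,0,0],[0,0,0]],
  ],
  squeeze=30,
)

```text
clock: 12.4
tcp_pos: [0.3961, 0.282, 0.1442]
orientation: [3.121, 0.348, 0.006]
contact_force: [-0.9, -0.7, 5.2]
grip_width: 0.0324
```

```bash
cat > plan.py <<'E'
from h import *
import sys
HG=np.array([-.112,.103])
def knob(a,b):
    n=np.array([-np.cos(a),np.sin(a)]); t=np.array([-np.sin(a),-np.cos(a)])
    al=.045+.130*np.cos(b)-.057*np.sin(b)
    return np.array([*toW(HG+al*t+.014*n),.105+.057*np.cos(b)+.130*np.sin(b)])
def est():
    o=r.get_obs(); print(o["tcp_pos"],o["orientation"].round(3),"F",o["contact_force"].round(1),"w",o["grip_width"],"q",o["joints"].round(2),"clk",o["clock"])
    p=toP(o["tcp_pos"])-HG; print("a~",np.arctan2(-p[0],-p[1])-np.arctan2(14,np.sqrt(max(p@p-.014**2,0))*1000),"reach",np.linalg.norm(p))
def steps(off,path):
    """off: TCP minus knob (world z offset)"""
    for a,b in path: print(a,b,*[x.tolist() for x in rel(knob(a,b)+off,down(PY-a))])
E
python3 - <<'E'
from plan import *
est()
E
```

```text
[0.39608991 0.28203188 0.14415809] [3.121 0.348 0.006] F [-0.9 -0.7  5.2] w 0.032435834046957365 q [-0.33  0.32 -0.5   2.06  0.21  0.81 -2.3 ] clk 12.4
a~ 1.1984601109562119 reach 0.1730601893908436
```

```bash
sed -i 's/al=.045/al=.043/' plan.py
python3 - <<'E'
from plan import *
off=np.array([0,0,-.018])
steps(off,[(a,0) for a in (1.198,1.15,1.05,.95,.85,.75,.65,.55,.45)])
E
```

```text
1.198 0 [-0.5, 0.1, 0.2] [0.001, -0.003, 0.004]
1.15 0 [-1.0, 8.4, 0.2] [0.001, -0.003, -0.044]
1.05 0 [-0.8, 25.7, 0.2] [0.002, -0.003, -0.144]
0.95 0 [1.2, 43.0, 0.2] [0.002, -0.003, -0.244]
0.85 0 [4.8, 59.9, 0.3] [0.002, -0.003, -0.344]
0.75 0 [10.2, 76.4, 0.3] [0.002, -0.003, -0.444]
0.65 0 [17.1, 92.3, 0.3] [0.002, -0.003, -0.544]
0.55 0 [25.6, 107.5, 0.4] [0.002, -0.003, -0.644]
0.45 0 [35.6, 121.6, 0.5] [0.003, -0.003, -0.744]
```

Emit:
play_rows(
  deltas=[
    [20,[-1,8,0],[0,0,-0.045]],
    [20,[-1,26,0],[0,0,-0.145]],
    [20,[1,43,0],[0,0,-0.245]],
    [20,[5,60,0],[0,0,-0.345]],
    [20,[10,76.5,0],[0,0,-0.445]],
    [20,[17,92.5,0],[0,0,-0.545]],
    [20,[25.5,107.5,0.5],[0,0,-0.645]],
    [20,[35.5,121.5,0.5],[0,0,-0.745]],
  ],
)

```text
clock: 13.4
tcp_pos: [0.4594, 0.1724, 0.1447]
orientation: [2.778, 1.464, 0.012]
contact_force: [3.7, 5.8, -5.1]
grip_width: 0.0323
```

Run:
```python
from plan import *
est()
off=np.array([0,0,-.018])
steps(off,[(.42,0),(.40,.05),(.4,.12),(.4,.2),(.4,.28),(.4,.35)])
```

```text
[0.45942306 0.17236144 0.14467433] [2.778 1.464 0.012] F [ 3.7  5.8 -5.1] w 0.032334391250182046 q [ 0.01  0.34 -0.59  2.04  0.26  0.82 -1.33] clk 13.4
a~ 0.44516831286166314 reach 0.17155417563826933
0.42 0 [-2.3, 4.4, 0.7] [0.005, -0.006, -0.025]
0.4 0.05 [0.6, 7.7, -5.7] [0.005, -0.006, -0.045]
0.4 0.12 [5.4, 7.5, -14.4] [0.005, -0.006, -0.045]
0.4 0.2 [11.6, 7.3, -23.9] [0.005, -0.006, -0.045]
0.4 0.28 [18.5, 7.0, -32.9] [0.005, -0.006, -0.045]
0.4 0.35 [25.2, 6.8, -40.3] [0.005, -0.006, -0.045]
```

Emit:
play_rows(
  deltas=[
    [20,[2,5,-4],[0,0,-0.03]],
    [20,[4.5,7,-10],[0,0,-0.045]],
    [20,[8,7.5,-16],[0,0,-0.045]],
    [20,[12,7.5,-22],[0,0,-0.045]],
    [20,[16,7,-28],[0,0,-0.045]],
    [20,[20.5,7,-33],[0,0,-0.045]],
    [20,[24.5,7,-38],[0,0,-0.045]],
    [20,[24.5,7,-38],[0,0,-0.045]],
  ],
)

```text
clock: 14.4
tcp_pos: [0.4789, 0.1889, 0.1832]
orientation: [2.744, 1.527, 0.012]
contact_force: [-1.5, 0.1, -2.4]
grip_width: 0.0321
```

Run:
```python
from plan import *
est()
off=np.array([-0,0,-.018]); print(knob(.4,.33)+off)
steps(off,[(a,.33) for a in (.4,.35,.28,.2,.14,.09,.05,.02,0,-.02)])
im,d,W=cloud("scene"); save("s4",np.hstack([cv2.resize(im[220:400,200:420],None,fx=2.5,fy=2.5,interpolation=3)]))
```

```text
[0.4788874  0.1888769  0.18321933] [2.744 1.527 0.012] F [-1.5  0.1 -2.4] w 0.03210240900204407 q [ 0.02  0.33 -0.61  1.96  0.24  0.92 -1.27] clk 14.4
a~ 0.39908154593425704 reach 0.14653983325361597
[0.47791318 0.18755986 0.18305001]
0.4 0.33 [-1.6, -0.1, 0.2] [0.005, -0.006, -0.0]
0.35 0.33 [-2.1, 7.3, 0.2] [0.005, -0.006, -0.05]
0.28 0.33 [-2.2, 17.6, 0.2] [0.005, -0.006, -0.12]
0.2 0.33 [-1.5, 29.5, 0.3] [0.006, -0.006, -0.2]
0.14 0.33 [-0.3, 38.3, 0.4] [0.006, -0.005, -0.26]
0.09 0.33 [1.1, 45.5, 0.4] [0.006, -0.005, -0.31]
0.05 0.33 [2.5, 51.3, 0.4] [0.006, -0.005, -0.35]
0.02 0.33 [3.7, 55.6, 0.5] [0.006, -0.005, -0.38]
0 0.33 [4.6, 58.4, 0.5] [0.006, -0.005, -0.4]
-0.02 0.33 [5.5, 61.2, 0.5] [0.006, -0.005, -0.42]
```

View pics/s4.png

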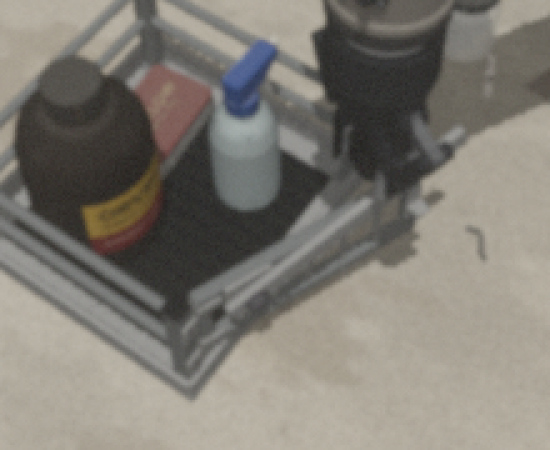

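The scene crop shows the bar lifted above the gate, with its tip at about (450,135). The sprayer stands upright inside the tray. I'll swing the gate shut with the bar up.

Emit:
play_rows(
  deltas=[
    [20,[-0.5,7,0],[0,0,-0.05]],
    [20,[-0.5,17.5,0],[0,0,-0.12]],
    [20,[0,29.5,0],[0,0,-0.2]],
    [20,[1,38.5,0],[0,0,-0.26]],
    [20,[2.5,45.5,0],[0,0,-0.31]],
    [20,[4,51.5,0],[0,0,-0.35]],
    [20,[5,55.5,0],[0,0,-0.38]],
    [20,[5,55.5,0],[0,0,-0.38]],
  ],
)

```text
clock: 15.45
tcp_pos: [0.5288, 0.1641, 0.183]
orientation: [2.406, 2.017, 0.013]
contact_force: [2.1, 3.1, -5.8]
grip_width: 0.0319
```

Run:
```python
from plan import *
est()
off=np.array([-0,0,-.018]); print(knob(.0,.33)+off)
steps(off,[(0,b) for b in (.33,.2,.1,0)])
```

```text
[0.52880504 0.16406987 0.18298853] [2.406 2.017 0.013] F [ 2.1  3.1 -5.8] w 0.03187408789672001 q [ 0.11  0.4  -0.66  1.87  0.3   0.96 -0.86] clk 15.45
a~ 0.016667507164704914 reach 0.14669339928736397
[0.53093831 0.16197051 0.18305001]
0 0.33 [-1.7, 2.5, -0.1] [0.007, -0.005, -0.021]
0 0.2 [-13.3, 2.6, 14.3] [0.007, -0.005, -0.021]
0 0.1 [-21.0, 2.7, 26.2] [0.007, -0.005, -0.021]
0 0 [-27.4, 2.7, 38.9] [0.007, -0.005, -0.021]
```

Emit:
play_rows(
  deltas=[
    [20,[0,2,0],[0,0,-0.02]],
    [20,[0,3,0],[0,0,-0.02]],
    [20,[-6,3,7],[0,0,-0.02]],
    [20,[-12,3,14.5],[0,0,-0.02]],
    [20,[-16,3,20],[0,0,-0.02]],
    [20,[-20,3,26],[0,0,-0.02]],
    [20,[-20,3,26],[0,0,-0.02]],
  ],
)

```text
clock: 16.32
tcp_pos: [0.528, 0.1436, 0.1563]
orientation: [2.386, 2.041, 0.011]
contact_force: [-0.6, 1.5, -1.5]
grip_width: 0.0322
```

Run:
```python
from plan import *
est()
steps(np.array([-0,0,-.018]),[(0,b) for b in (.1,.05,0)])
```

```text
[0.52801215 0.14357904 0.1563424 ] [2.386 2.041 0.011] F [-0.6  1.5 -1.5] w 0.03216848817218483 q [ 0.14  0.43 -0.65  1.91  0.32  0.91 -0.82] clk 16.325
a~ 0.00031177813982351255 reach 0.16673095835643176
0 0.1 [-0.5, 0.1, -0.4] [0.006, -0.004, -0.001]
0 0.05 [-3.9, 0.0, 5.9] [0.006, -0.004, -0.001]
0 0 [-6.9, -0.0, 12.3] [0.006, -0.004, -0.001]
```

Emit:
play_rows(
  deltas=[
    [20,[-3.5,0,6],[0,0,0]],
    [20,[-6.5,0,11],[0,0,0]],
    [20,[-6.5,0,12],[0,0,0]],
    [20,[-6.5,0,12],[0,0,0]],
  ],
)

```text
clock: 16.82
tcp_pos: [0.5279, 0.1373, 0.1452]
orientation: [2.385, 2.04, 0.013]
contact_force: [-0.0, 1.1, 5.4]
grip_width: 0.0323
```

Emit:
play_rows(
  deltas=[
    [50,[0,0,0],[0,0,0]],
    [50,[0,0,0],[0,0,0]],
    [50,[0,0,0],[0,0,0]],
    [50,[0,0,0],[0,0,0]],
    [50,[0,0,-15],[0,0,0]],
    [50,[0,0,-45],[0,0,0]],
    [50,[0,0,-90],[0,0,0]],
    [50,[0,0,-110],[0,0,0]],
  ],
)

```text
clock: 17.82
tcp_pos: [0.528, 0.1377, 0.2589]
orientation: [2.383, 2.039, 0.019]
contact_force: [-0.7, -0.1, -1.3]
grip_width: 0.0503
```

Run:
```python
from plan import *
est()
im,d,W=cloud("wrist"); save("w5",im); k=knob(0,0); print("expected",k)
m=(np.hypot(W[...,0]-k[0],W[...,1]-k[1])<.03)&(W[...,2]>.15)&(W[...,2]<.2); p=W[m]
A=np.c_[2*p,np.ones(len(p))]; s=np.linalg.lstsq(A,(p**2).sum(1),rcond=None)[0]
print("knob sphere",s[:3],np.sqrt(s[3]+s[:3]@s[:3]),len(p),toP(s[:3]))
P=toP(W);Z=W[...,2]; q=(abs(P[...,0]+.045)<.06)&(P[...,1]<-.0)&(P[...,1]>-.11)&(Z>.155)&(Z<.18)&(P[...,0]>-.09); print("head",q.sum(),P[q].mean(0),Z[q].max())
```

```text
[0.5280381  0.13769947 0.25890082] [2.383 2.039 0.019] F [-0.7 -0.1 -1.3] w 0.05028181264877157 q [ 0.2   0.31 -0.69  1.81  0.22  1.09 -0.72] clk 17.825
a~ -0.005127858012550016 reach 0.17244256594745125
expected [0.52700394 0.13679109 0.162     ]
knob sphere [0.52722128 0.13788111 0.16262096] 0.01663482501059342 1590 [-0.12595355 -0.06888949]
head 2251 [-0.04555206 -0.06391509] 0.17283619713273723
```

View pics/w5.png

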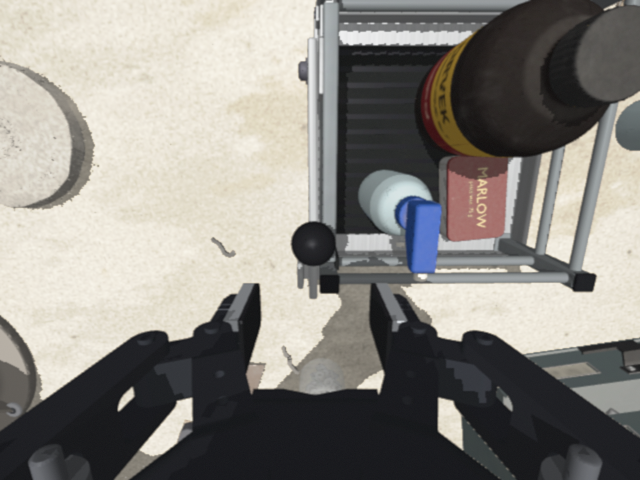

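The view shows the gate in line with the front posts. The bar end at (313,285) sits between the horn (300,275) and the post (328,283), and the sprayer is upright on the mat. The knob is at 162.6 mm height, the same as when the bar was down earlier, and at pen x = -126 mm, which means shut. Handing in.

```bash
python3 -c "
from bench import r
print(r.hand_in(), r.get_obs()['clock'])"
```

```text
the job is handed in; nothing more can be done
the job is handed in; nothing more can be done
```

The sprayer is standing on the mat inside the tray and the gate is shut with its bar behind the horn. I handed the job in about 18 s into the 67 s limit. The hand-in gives no verdict, so the result below rests on my own checks.

I gripped the sprayer by its neck, set it down on the front-right part of the mat and let go. Then I took the knob, swung the gate in, lifted the bar to about 0.33 rad to clear the horn, closed the gate and lowered the bar.

Last checks, from the wrist camera before handing in:
- **Sprayer:** upright, with its body at about pen (-44, -55) mm (depth check after release). After the gate was shut, its head was still in the same place to within about 2 mm.
- **Gate:** shut, with an angle of about 0 rad. The knob was at pen x = -126 mm, where a shut gate puts it.
- **Latch bar:** down. The knob centre was at 162.6 mm, within 0.1 mm of its height before the bar was lifted. The bar's end could be seen between the horn and the post.
- **Jug and jar:** the jug was still upright in that picture. I did not look at the washer jar again after the carry; the sprayer passed well above it and I saw no unexpected contact forces.
- **Arm:** raised clear, with the fingertips about 80 mm above the knob and touching nothing.

No check failed or disagreed.

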